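Load a crank spindle into the V-groove gauge

TASK

Take the longest of the three crank spindles out of the wooden rest, lay it gently in the jig's V-groove just in front of the clear guard, and let go of it. Then push it gently along the groove, under the guard, until it is fully home against the stop, and after that swing the gate fully shut behind it. Leave the other two spindles in the rest.

Things in the scene. Friction and masses are not known exactly. Their poses are not given: they have to be found in the camera images.
- spindle_a_mid (a point): Centre of the longest crank spindle: a plain grey alloy cylinder 30 mm in diameter, 150 mm long, with a narrow dark band near each end and flat ends, about 0.2 to 0.4 kg. Its x axis is the cylinder's axis (the two ends are alike). At the start it lies level in one of the three slots of the rest, its axis 45 mm above the table.
- spindle_b_mid (a point): Centre of the middle spindle: the same but 120 mm long. It stays in the rest. x along the cylinder.
- spindle_c_mid (a point): Centre of the shortest spindle: the same but 90 mm long. It stays in the rest. x along the cylinder.
- rest: Fixed wooden rest; origin: centre of its underside, on the table. Three spindles lie in it along its x axis, 75 mm apart (y = -75, 0, 75 mm), in varying order. Base board 110 x 225 x 10 mm. Two notched rails along y, 12 mm thick, at x = -33 and 33 mm, tops 36 mm above the table; the 54 mm between them are free for fingers at a spindle's middle.
- jig: Fixed V-groove jig; origin: centre of its underside, on the table (z = 0). x runs along the groove towards the stop, z up. Base plate 235 x 75 x 12 mm. The groove lies on a narrow rail from x = -105 to 105 mm at y = 0. The 150 mm spindle is clear of the guard with its centre at x = -40 mm or less, and fully home with its centre at x = 30 mm.
- groove_lay (a point): A good place for the spindle's centre when it is laid down: on the groove's axis, 60 mm above the table, at the jig's x = -47 mm. The rail is only 20 mm wide, its flank tops 48 mm high; a spindle overhangs it by 5 mm on either side, so fingers can pass beside the rail. A spindle slides in the groove with friction, about 1 to 4 N.
- guard_mouth (a point): Middle of the entrance of the clear guard, on the groove's axis at the jig's x = 40 mm, 60 mm above the table. The guard is a fixed tunnel from here to the stop, 65 mm long, inner width 46 mm, outer 56 mm, roof top 88 mm above the table, so nothing can be laid there from above.
- stop_face (a point): Middle of the stop's face (a fixed steel bar 30 mm wide), at the far end of the groove inside the guard, the jig's x = 105 mm, on the groove's axis, 60 mm above the table. The spindle's flat end touches it here when home.
- gate (a joint): Gate angle, rad: 0 shut (its limit), 1.6 to 2.2 at the start (open). A steel bar 8 mm thick, 50 to 72 mm above the table, swinging about an upright hinge with slight friction; it stays where it is left. Shut, it points along the jig's -y across the groove, about 5 mm behind the end of the spindle that is home. It opens clockwise from above, so at 1.57 it points along the jig's -x.
- gate_hinge (a point): On the gate's upright hinge axis (the jig's x = -54, y = 60 mm), 96 mm above the table.
- gate_knob (a point): Centre of the black upright knob on the gate's bar, 88 mm from the hinge axis: 16 mm in diameter, from 72 mm (top of the bar) to 110 mm above the table; this point is 96 mm above the table. It can be pinched from above or pushed.
Things that resemble listed ones, but are neither listed nor needed, are in the scene too. Leave any pink or yellow look-alike of the part that bears spindle_a_mid alone.

How it is judged (in metres and radians):
On the way, in this order (a step that is already met when the one before it is completed fails the run):
1. the longest spindle lies in the V-groove, let go, still at least 30 mm short of the stop (y of spindle_a_mid in the frame of jig between -0.004 and 0.004 m and z of spindle_a_mid in the frame of jig between 0.055 and 0.064 m and angle between the x axis of spindle_a_mid and the x axis of jig, either way round below 0.05 rad and x of spindle_a_mid in the frame of jig between -0.12 and 0 m and contact force between the fingers and spindle_a below 0.2 N), for 0.2 s.
2. the spindle has been pushed along the groove against the stop (within 2.8 mm), with the gate still open (y of spindle_a_mid in the frame of jig between -0.004 and 0.004 m and z of spindle_a_mid in the frame of jig between 0.055 and 0.064 m and angle between the x axis of spindle_a_mid and the x axis of jig, either way round below 0.05 rad and x of spindle_a_mid in the frame of jig above 0.0272 m and value of joint gate above 0.5 rad), for 0.1 s.
At the end, for the whole second after the job is handed in: The longest spindle lies in the V-groove (within 4 mm sideways and 5 mm in height, 0.05 rad) with its end within 2.8 mm of the stop, at rest and let go; the gate is shut (angle under 0.06 rad); the other two spindles are within 15 mm of where they were in the rest (y of spindle_a_mid in the frame of jig between -0.004 and 0.004 m and z of spindle_a_mid in the frame of jig between 0.055 and 0.064 m and angle between the x axis of spindle_a_mid and the x axis of jig, either way round below 0.05 rad and x of spindle_a_mid in the frame of jig above 0.0272 m and value of joint gate below 0.06 rad and contact force between the fingers and spindle_a below 0.2 N and linear speed of spindle_a below 0.01 m/s and distance of each of spindle_b_mid, spindle_c_mid from where it was at the start of the episode below 0.015 m); the robot touches nothing.
It fails at once if the spindle is dropped (falls freely by more than about 10 mm) (contact force between the fingers and spindle_a below 0.2 N and linear speed of spindle_a above 0.45 m/s).
It fails at once if the spindle presses or knocks on the jig, its stop or its gate with more than 40 N (contact force between spindle_a and jig above 40 N).
It fails at once if another spindle is moved by more than 15 mm (distance of any of spindle_b_mid, spindle_c_mid from where it was at the start of the episode above 0.015 m).
It also fails if it takes over 69 s, if anything falls off the work surface, if the arm or the gripper's body presses on something with over 40 N, if the wrist force passes 120 N, or if a joint passes its speed limit or range.

ROBOT

A 6-joint arm with a two-finger parallel gripper is mounted at the origin on the work surface. World frame = base frame: x ahead of the robot, y to its left, z up, the work surface at z = 0. Lengths are in mm, angles in rad, forces in N, time in s.
With the tool pointing down it reaches from about 300 to 775 mm from the base axis. Payload 14.6 kg.
Tool frame: the origin (TCP) lies between the finger pads; the fingertips stand 25 mm ahead of it and the grasp point (between the pads) lies 6 mm ahead of it; z points along the fingers, y is the line along which they close (so a half turn about z gives the same grasp; the last joint's range is limited). The gripper opens to 94 mm and grips with 3 to 60 N. Pads are 16 mm wide; open, the fingers measure 119 mm over their backs; the gripper's body (75 mm by 177 mm) begins 78 mm behind the grasp point.
Start: joints at [-1.348, 0.3, 1.521, -0, 1.321, -0.067], TCP at [157.161, -527.058, 230.446] pointing down, gripper open.
Joint ranges: [-3.03, 3.03], [-0.79, 2.21], [0.23, 2.52], [-1.04, 4.18], [0, 3.07], [-2.55, 2.55]. Speed limits (rad/s): [2.22, 2.22, 2.57, 3.14, 3.14, 3.14].

INTERFACE

Orientations are given as [roll, pitch, yaw] about the fixed x, y, z axes, in that order (R = Rz(yaw) Ry(pitch) Rx(roll)).
In Python, from cell import manip gives the robot as it stands. The module is installed in compiled form; this text tells all that it offers.
- The arm moves only by the tool step_arm, never from a script. Its argument "series" is one flat list of numbers, 5 for each row, row after row: the shift along the world's x, y, z in mm, then the turn about the world's z in rad, then the closure, from 0 (fully open) to 1 (shut). In form: [dx, dy, dz, spin, jaw, dx, dy, dz, spin, jaw, ...]. A call has 1 to 20 rows; each row shifts and turns the commanded pose from where the row before left it; what a row does not reach is not made up. A row lasts 1/8 s, in which the tool goes at most 62.5 mm and 10.7 degrees, less where a joint would pass 70% of its speed; a pose out of reach is approached as far as the arm can. A call is refused whole if a number of a shift passes 62.5 or a number of a turn 0.188, either way. A call with a gripper value outside its range is refused whole. The fingers move at their own pace and stop on an object; "squeeze" is the grip in N (left out, the last holds). Time passes only in rows, so rows that do not move let the fingers close. It gives the time, the measured TCP pose, the force, the opening and the grip force at its end, in the units of the state.
- manip.read_state(): the state, without advancing time (a new reading comes with each control period).
- manip.camera(name): name is "side" or "top"; returns (picture, depth): 400x640x3 uint8, blue, green, red; 400x640 float32, mm along the optical axis (not along the pixel's ray), 0 where there is no reading.
- manip.camera_info(name): a dict with "fovy" (degrees; the focal length in pixels is half the picture's height over the tangent of half this angle, whatever the lens; pixels are square), "cx", "cy" (the principal point, pixels), "eye" and "orientation" of the camera in the world. Camera axes: x right, y down, z forward; pixel columns grow to the right and rows downward; lengths in mm; the calibration is good to about 2 mm. A picture is of the moment at which its call begins. camera_info takes no time and is no camera call.
- manip.sign_off(): hands the job in; it is judged then, once.
The state is a dict: "clock": time; "joints": joint angles; "qd": joint speeds; "effort": joint torques, N m; "eef_pos": TCP position; "eef_rot": TCP orientation; "wrist_force": force on the tool from outside, world axes, zero at the start; "moment": the same for the moment, N m; "finger_gap": finger opening in mm; "finger_force": force on a finger pad.
Only numpy, scipy, OpenCV 4.12 (cv2) and the standard library are available. Lean on these libraries where they do the work, as an engineer would, in place of code of your own. Each camera call takes 0.05 s, during which the arm holds its last target. There are 200 camera calls.

## Working session

There is one attempt and no reset: what is moved stays moved. The work goes in short steps, Python scripts to look and compute and a tool call to move; the robot and the scene stay as the last step left them, time stands still between calls to the robot, and variables do not carry over. Pictures are saved under pics/ and viewed, at most 10 in all, crops included, and the job is handed in when it is done.

Besides the shell and the picture viewer there is one more tool, called after "Call:" by a JSON object that holds its "api" and its "payload", one argument or row to a line. step_arm: Moves the arm, as the interface text tells. Its arguments: {"type":"object","properties":{"series":{"type":"array"},"squeeze":{"type":"number"}},"required":["series"]}

```bash
mkdir -p pics
cat > h.py <<'E'
import numpy as np, cv2
from cell import manip
def grab(n):
    p,d=manip.camera(n); np.savez(f'{n}.npz',p=p,d=d); return p,d
def load(n):
    z=np.load(f'{n}.npz'); return z['p'],z['d']
from scipy.spatial.transform import Rotation as Ro
def cam(n):
    c=manip.camera_info(n); o=np.array(c['orientation'],float)
    R=o if o.shape==(3,3) else Ro.from_euler('xyz',o).as_matrix()
    return 200/np.tan(np.radians(c['fovy'])/2),c['cx'],c['cy'],np.array(c['eye']),R
def world(n,d):
    f,cx,cy,e,R=cam(n); v,u=np.mgrid[0:400,0:640]
    P=np.stack([(u-cx)/f*d,(v-cy)/f*d,d],-1)
    return P@R.T+e
def proj(n,X):
    f,cx,cy,e,R=cam(n); p=(np.asarray(X,float)-e)@R
    return np.stack([p[...,0]/p[...,2]*f+cx,p[...,1]/p[...,2]*f+cy],-1)
E
python3 - <<'E'
from h import *
for n in('top','side'):
    p,d=grab(n); print(manip.camera_info(n)); cv2.imwrite(f'pics/{n}0.png',p); print((d==0).mean())
    W=world(n,d); print(W[200,320],W[350,100])
print(manip.read_state())
E
```

```text
{'fovy': 48.644484330422614, 'cx': 320.230550776873, 'cy': 196.61941636975817, 'eye': array([ 337.46115126,  -73.66996   , 1408.4336984 ]), 'orientation': array([-3.05883873,  0.00432556, -1.57158147])}
0.0039140625
[443.49672086 -66.92268203  -0.48100774] [-24.82158808 619.91744459  -4.12785611]
{'fovy': 48.54706299483939, 'cx': 320.85619379550366, 'cy': 196.0611542122618, 'eye': array([ 176.936152  , 1009.5842971 ,  911.66799311]), 'orientation': array([-2.20011838,  0.00965913, -2.8827161 ])}
0.0038671875
[ 503.14709535 -176.27501981   -0.50976361] [ 8.56833368e+02  5.29994221e+02 -6.66726786e-01]
{'clock': 0.1, 'joints': array([-1.34760478e+00,  3.00443409e-01,  1.52150048e+00,  1.10421654e-05,
        1.32071254e+00, -6.66344934e-02]), 'qd': array([-0.00100677, -0.00181132, -0.00094342, -0.00014833,  0.00140073,
       -0.00073413]), 'effort': array([ 7.21216711e-04, -5.32640469e+01, -3.53282046e+01,  7.09713064e-02,
        2.35217315e-02, -7.14627504e-05]), 'eef_pos': array([ 157.11798586, -526.86613804,  229.9356033 ]), 'eef_rot': array([-3.14053195e+00, -8.15040233e-05,  2.89823263e-01]), 'wrist_force': array([-0.20269786, -0.90894395,  0.24305243]), 'moment': array([-0.01137246,  0.0213871 , -0.08039699]), 'finger_force': 0.0, 'finger_gap': 93.74334669381102}
```

View pics/top0.png

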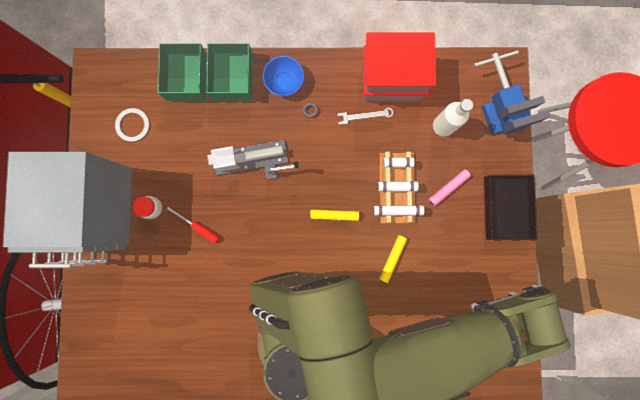

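View pics/side0.png

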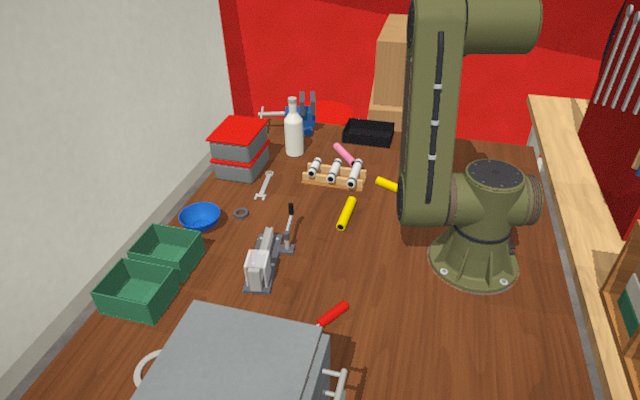

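Candidates for "longest spindle" (top view): grey at (399,210), (398,186) and (399,161) in the rest, and look-alikes: yellow at (334,215) and (394,258), pink at (450,187). By description it is the bottom grey one at (399,210), which looks longest. The jig is at (248,157) with the guard to the left, and the gate is near (285,170).

Run:
```python
from h import *
p,d=load('top'); q,e=load('side')
a=cv2.resize(p[140:230,360:480],(600,450),interpolation=cv2.INTER_CUBIC)[:, :480]
b=cv2.resize(p[130:190,200:305],None,fx=5,fy=5,interpolation=cv2.INTER_CUBIC)[:,:]
c=cv2.resize(q[195:300,230:310],None,fx=2.85,fy=2.85,interpolation=cv2.INTER_CUBIC)[:299]
out=np.zeros((600,800,3),np.uint8)
a=cv2.resize(a,(320,300)); out[:300,:320]=a; out[:c.shape[0],400:400+c.shape[1]]=c; out[300:600,:525]=b
cv2.imwrite('pics/crop1.png',out)
for n in('top','side'):
    W=world(n,load(n)[1]); x,y,z=W[...,0],W[...,1],W[...,2]
    # spindles: heights >50 in rest area
    uv=proj(n,[440,-260,45]); print(n,uv)
    m=((z>48)&(z<68)&(x>330)&(x<620)&(y<-170)&(y>-360)).astype(np.uint8)
    k,l,s,c=cv2.connectedComponentsWithStats(m)
    for i in range(1,k):
        if s[i,4]<25: continue
        P=W[l==i]; c0=np.median(P,0); t=P[:,:2]-P[:,:2].mean(0); w,V=np.linalg.eigh(t.T@t); ax=V[:,1]; s1=t@ax
        print('sp',s[i,4],P[:,:2].mean(0)+ax*(s1.max()+s1.min())/2,P[:,2].max(),np.percentile(P[:,2],90),'len',np.ptp(s1),'ang',np.degrees(np.arctan2(ax[1],ax[0])))
    m=(z>20)&(x>380)&(x<620)&(y>0)&(y<300)&(z<150)
    print('jig',m.sum())
    m2=m&(z>80)&(z<100);P=W[m2];
    if len(P): print('roof+knob',P.min(0),P.max(0),np.median(P,0))
```

```text
top [382.45276089 199.95466048]
sp 255 [ 557.62023336 -310.51375646] 64.76219090401037 59.884390571588256 len 89.29017974173591 ang 89.84322431930197
sp 320 [ 483.13660902 -303.59426728] 65.98258179579307 60.52839726608916 len 111.42198346057981 ang 89.55502773320332
sp 351 [ 408.61869123 -297.21190926] 65.84687563942316 60.52659961707536 len 125.58731384996618 ang 90.16945284826738
jig 1105
roof+knob [536.74878658   2.1139701   80.30038915] [601.32598826 272.47581122  95.13719511] [567.59604772 228.96576096  86.06283586]
side [343.39056903 178.40508464]
sp 113 [ 558.58036951 -305.81627729] 60.62780809069136 58.94585688648415 len 96.61979821614392 ang 89.7909945319373
sp 148 [ 483.74833947 -296.38736993] 61.72279131315395 58.90648203678705 len 121.87692143696938 ang 89.723469451369
sp 174 [ 409.48139337 -292.90266901] 61.53651124151111 59.24205996835455 len 133.53336075328306 ang 89.52005628945736
jig 1289
roof+knob [537.65511505   7.79135951  80.06296249] [602.8148291  277.7744309   99.67333098] [566.12472078 234.54241046  86.47515774]
```

View pics/crop1.png

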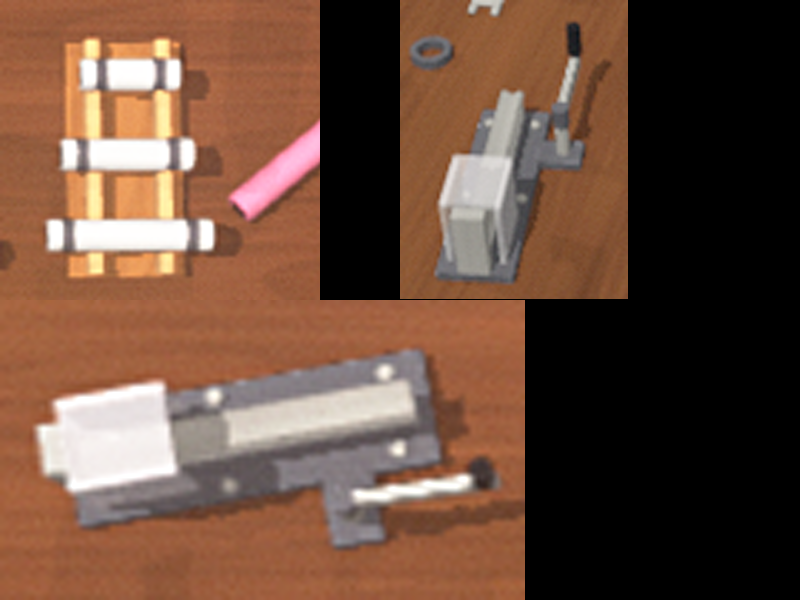

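The crop shows the longest spindle at top pixels (374..424, 210.5), clearly longer than the two above it. The jig rail runs from (282,149) to the guard at (233,157). The gate is open, with its knob at about (296,164).

Run:
```python
from h import *
from scipy.optimize import least_squares
def ray(n,uv,z):
    f,cx,cy,e,R=cam(n); r=R@np.array([(uv[0]-cx)/f,(uv[1]-cy)/f,1]); return e+r*(z-e[2])/r[2]
print('spindle ends top',ray('top',(374.1,210.5),45),ray('top',(424.2,210.5),45))
# hand correspondences jig
T=lambda x,y:(200+x/5-.4,130+(y-300)/5-.4); S=lambda x,y:(230+(x-400)/2.85-.3,195+y/2.85-.3)
C=[('top',T(420,350),(-117.5,-37.5,12)),('top',T(440,458),(-117.5,37.5,12)),('top',T(82,524),(117.5,37.5,12)),
('top',T(408,380),(-105,-10,48)),('top',T(415,417),(-105,10,48)),
('top',T(55,400),(105,-28,88)),('top',T(163,382),(40,-28,88)),('top',T(178,475),(40,28,88)),('top',T(72,490),(105,28,88)),
('side',S(455,157),(40,-28,88)),('side',S(512,158),(40,28,88)),('side',S(503,209),(105,28,88)),('side',S(441,204),(105,-28,88)),
('side',S(503,90),(-105,-10,48)),('side',S(523,95),(-105,10,48)),('side',S(437,278),(117.5,-37.5,12)),('side',S(515,279),(117.5,37.5,12))]
def pts(q): 
    c,s=np.cos(q[2]),np.sin(q[2]); return [np.array([q[0]+c*m[0]-s*m[1],q[1]+s*m[0]+c*m[1],m[2]]) for _,_,m in C]
def res(q,sub=None): return np.concatenate([proj(n,X)-np.array(uv) for (n,uv,_),X in zip(C,pts(q)) if sub in(None,n)])
for sub in('top','side',None):
    r=least_squares(res,[540,150,1.73],args=(sub,),loss='soft_l1',x_scale=[10,10,.1]); print(sub,r.x.round(3),res(r.x,sub).reshape(-1,2).round(1).tolist())
for n in('top','side'):
    W=world(n,load(n)[1]);P=W.reshape(-1,3)
    c,s=np.cos(r.x[2]),np.sin(r.x[2]); J=(P[:,:2]-r.x[:2])@np.array([[c,-s],[s,c]])
    k=(J[:,0]>-95)&(J[:,0]<30)&(abs(J[:,1])<20)&(P[:,2]>40)&(P[:,2]<60); print('rail y vs x',np.polyfit(J[k,0],J[k,1],1),k.sum(),np.median(P[k,2]))
    k=(J[:,0]>-20)&(abs(J[:,1])<60)&(P[:,2]>80)&(P[:,2]<95); print('roof',J[k].min(0),J[k].max(0),np.median(P[k,2]))
    k=(J[:,0]<-100)&(J[:,1]>20)&(J[:,1]<150)&(P[:,2]>75)&(P[:,2]<125); print('knob',J[k].mean(0),P[k].mean(0),k.sum(),P[k,2].max())
    # spindle: bright silhouettes
    k=(abs(P[:,0]-409)<10)&(P[:,2]>52)&(P[:,1]<-200)&(P[:,1]>-390); print('sp',np.percentile(P[k],[2,98],axis=0).round(1).tolist())
    for y in (-325,-310,-295,-280,-265):
        kk=(abs(P[:,0]-409)<20)&(P[:,2]>46)&(abs(P[:,1]-y)<8);print(P[kk].mean(0).round(1),P[kk,2].max().round(1),end=' ')
    print()
```

```text
spindle ends top [ 407.43475285 -233.86622237   45.        ] [ 407.27930942 -388.12977837   45.        ]
top [580.603 155.052   1.747] [[1.1, -0.5], [1.1, 0.8], [-0.1, 0.5], [0.1, 0.4], [-0.3, -0.8], [0.0, 0.1], [-0.4, -0.1], [-0.4, -0.6], [-0.5, 0.2]]
side [579.524 160.643   1.758] [[0.0, 0.1], [0.5, 0.7], [-0.5, 0.1], [-0.1, 0.8], [0.2, 0.8], [-0.3, -0.7], [-0.1, -1.6], [0.4, -0.6]]
None [580.481 157.008   1.752] [[0.4, -0.6], [0.5, 0.6], [-0.6, 0.7], [-0.6, 0.2], [-0.9, -0.9], [-0.6, 0.3], [-1.1, 0.1], [-1.0, -0.5], [-1.1, 0.4], [0.1, -0.8], [0.5, -0.2], [-0.6, -0.9], [-0.1, -0.2], [0.5, -0.0], [-0.0, -1.5], [-0.1, -2.8], [0.2, -1.6]]
rail y vs x [-0.00738657 -0.54971793] 281 44.379373427424525
roof [ 37.12703287 -37.7987276 ] [401.49318783  59.46270159] 86.22356283115425
knob [-728.94119433   45.62428847] [ 666.86465813 -568.23304352  101.97694959] 446 124.93617113211553
sp [[399.1, -379.4, 52.4], [417.7, -236.3, 63.3]]
[ 408.5 -324.7   56. ] 65.8 [ 408.1 -310.1   56.4] 63.0 [ 408.4 -294.9   55.4] 63.6 [ 408.2 -279.8   54.8] 61.7 [ 408.2 -265.4   55.5] 64.4 
rail y vs x [ 0.00651246 -2.10620025] 169 44.69877561748035
roof [ 38.47136988 -31.26637948] [122.59493593  25.43044577] 86.45445924848963
knob [-1129.68227451    59.91755563] [ 724.96769341 -964.99713983   98.7303678 ] 427 124.8840325469589
sp [[399.9, -376.9, 52.3], [418.8, -227.8, 60.8]]
[ 408.9 -325.    55. ] 60.4 [ 408.8 -309.3   55.5] 61.5 [ 409.2 -294.5   55.1] 61.0 [ 408.3 -281.2   54.9] 60.2 [ 408.6 -263.6   54.4] 60.8
```

Call:
{"api": "step_arm", "payload": {
  "series": [31,27,-10,0.18,0.47,31,27,-10,0.18,0.47,31,27,-10,0.18,0.47,31,27,-10,0.18,0.47,31,27,-10,0.18,0.47,31,27,-10,0.18,0.47,31,27,-10,0.18,0.47,34,30,-10,0.021,0.47,0,0,0,0,0.47,0,0,0,0,0.47],
  "squeeze": 20
}}

```text
clock: 1.35
eef_pos: [407.9, -308.2, 150.4]
eef_rot: [-3.141, -0.0, 1.571]
wrist_force: [-0.6, -0.2, -0.2]
finger_gap: 49.7
finger_force: 0.0
```

Call:
{"api": "step_arm", "payload": {
  "series": [1,0,-20,0,0.47,0,0,-20,0,0.47,0,0,-20,0,0.47,0,0,-15,0,0.47,0,0,-15,0,0.47,0,0,-9,0,0.47,0,0,0,0,0.47,0,0,0,0,0.47]
}}

```text
clock: 2.35
eef_pos: [409.4, -308.3, 51.9]
eef_rot: [3.141, 0.001, 1.571]
wrist_force: [0.6, -0.7, 1.2]
finger_gap: 49.9
finger_force: 0.0
```

Run:
```python
from h import *
p,_=grab('top'); q,_=grab('side')
o=np.zeros((400,800,3),np.uint8)
o[:,:400]=cv2.resize(p[150:250,350:450],None,fx=4,fy=4); o[:,400:]=cv2.resize(q[130:230,290:390],None,fx=4,fy=4)
cv2.imwrite('pics/c2.png',o)
```

```text
(no output)
```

View pics/c2.png

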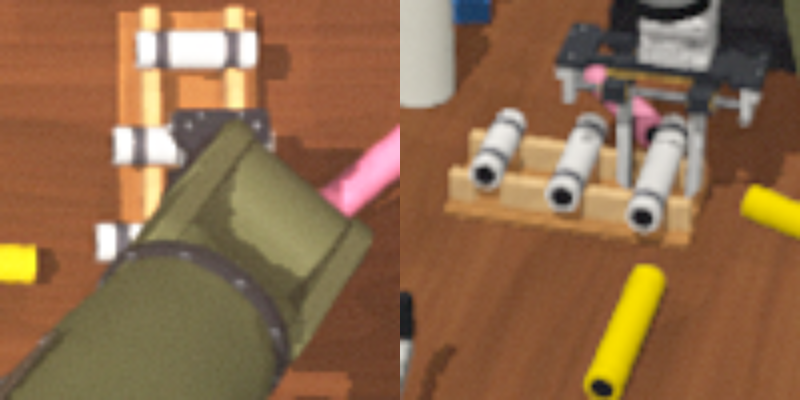

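The fingers straddle the longest spindle between the rails (side crop, about (655,150)). Next: close on it and lift.

Call:
{"api": "step_arm", "payload": {
  "series": [0,0,-1,0,0.9,0,0,0,0,0.9,0,0,0,0,0.9,0,0,0,0,0.9,0,0,10,0,0.9,0,0,15,0,0.9,0,0,25,0,0.9,0,0,30,0,0.9,0,0,30,0,0.9,0,0,0,0,0.9,0,0,0,0,0.9],
  "squeeze": 25
}}

```text
clock: 3.82
eef_pos: [408.8, -307.8, 159.8]
eef_rot: [-3.141, -0.001, 1.571]
wrist_force: [-0.0, 0.5, -2.4]
finger_gap: 29.3
finger_force: 25.0
```

Call:
{"api": "step_arm", "payload": {
  "series": [8,15,0,0.015,0.9,15,35,0,0.015,0.9,15,35,0,0.015,0.9,15,35,0,0.015,0.9,15,35,0,0.015,0.9,15,35,0,0.015,0.9,15,35,0,0.015,0.9,15,35,0,0.015,0.9,15,35,0,0.015,0.9,15,35,0,0.015,0.9,15,35,-10,0.015,0.9,15,35,-10,0.015,0.9,8,20,-10,0,0.9,0,0,0,0,0.9,0,0,0,0,0.9]
}}

```text
clock: 5.7
eef_pos: [589.9, 111.3, 130.4]
eef_rot: [-3.141, 0.0, 1.75]
wrist_force: [1.6, 0.7, -2.1]
finger_gap: 29.6
finger_force: 25.0
```

Run:
```python
from h import *
q,d=grab('side'); p,d2=grab('top')
o=np.zeros((600,800,3),np.uint8)
o[:,:440]=cv2.resize(q[180:300,222:310],None,fx=5,fy=5); o[:300,440:]=cv2.resize(p[120:195,205:295],(360,300))
cv2.imwrite('pics/c3.png',o); print(manip.read_state()['eef_pos'])
```

```text
[590.12028128 111.04660341 130.86518269]
```

View pics/c3.png

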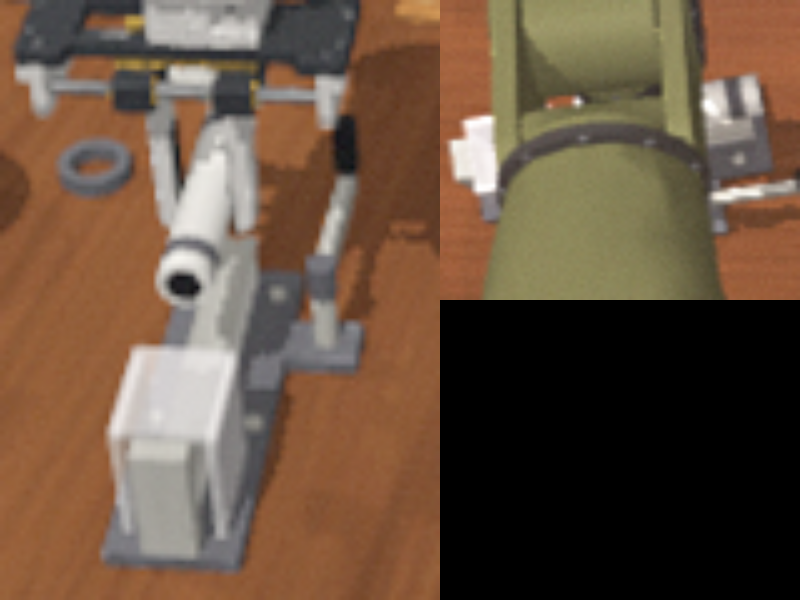

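The spindle hangs level above the rail. Its front end is at side pixel (259,236.6) and its rear end at about top pixel (284.5,144). The gate is open and clear of it.

Run:
```python
from h import *
def ray(n,uv,z):
    f,cx,cy,e,R=cam(n); r=R@np.array([(uv[0]-cx)/f,(uv[1]-cy)/f,1]); return e+r*(z-e[2])/r[2]
for J in([580.5,157,1.752],[580.6,155,1.747],[579.5,160.6,1.758]):
    c,s=np.cos(J[2]),np.sin(J[2]); M=np.array([[c,s],[-s,c]])
    print('front',M@(ray('side',(259-.4,236.6-.4),124.5)[:2]-J[:2]),'rear',M@(ray('top',(284.1,143.6),124.5)[:2]-J[:2]),'tcp',M@(np.array([590,111.1])-J[:2]))
# rail/roof/spindle from depth, lateral in jig frame
J=[580.5,157,1.752];c,s=np.cos(J[2]),np.sin(J[2])
for n in('side','top'):
    P=world(n,load(n)[1]).reshape(-1,3); L=(P[:,:2]-J[:2])@np.array([[c,-s],[s,c]])
    for nm,k in(('spin',(abs(L[:,1])<22)&(abs(L[:,0]+47)<85)&(P[:,2]>127)&(P[:,2]<145)),('rail',(abs(L[:,1])<14)&(abs(L[:,0]+40)<75)&(P[:,2]>40)&(P[:,2]<52)),('roof',(abs(L[:,1])<40)&(abs(L[:,0]-70)<50)&(P[:,2]>84)&(P[:,2]<92))):
        if k.sum()>5: print(n,nm,k.sum(),np.percentile(L[k],[3,50,97],axis=0).round(1).tolist(),np.median(P[k,2]).round(1))
```

```text
front [27.49749991 -0.94879244] rear [-120.70288792    1.68669024] tcp [-46.86053152  -1.07265369]
front [29.48846198 -1.06342863] rear [-118.72325071    0.83102225] tcp [-44.86802067  -1.55907693]
front [23.76809746 -1.42628412] rear [-124.41380997    2.09834811] tcp [-50.58933869  -1.10399762]
side spin 317 [[-95.9, -18.1], [-24.6, -1.8], [30.2, 15.1]] 136.0
side rail 160 [[-100.1, -12.3], [-47.3, -0.9], [-6.4, 8.8]] 44.3
side roof 377 [[43.2, -29.0], [75.5, -2.0], [106.8, 23.6]] 86.8
top spin 136 [[-122.3, -13.0], [-102.1, 1.8], [-83.0, 14.1]] 135.5
top rail 41 [[-106.3, -1.6], [-90.4, 6.2], [-74.9, 11.6]] 44.2
top roof 107 [[84.0, -27.2], [94.1, -2.4], [113.2, 23.6]] 86.3
```

Call:
{"api": "step_arm", "payload": {
  "series": [0,0,-15,0,0.9,0,0,-15,0,0.9,0,0,-13,0,0.9,0,0,-10,0,0.9,0,0,-5,0,0.9,0,0,0,0,0.9,0,0,0,0,0.9],
  "squeeze": 12
}}

```text
clock: 6.68
eef_pos: [590.4, 112.0, 72.9]
eef_rot: [3.141, 0.0, 1.751]
wrist_force: [-0.4, 0.0, -1.8]
finger_gap: 29.5
finger_force: 12.0
```

Call:
{"api": "step_arm", "payload": {
  "series": [0,0,-1,0,0.9,0,0,-1,0,0.9,0,0,-1,0,0.9,0,0,-1,0,0.9,0,0,0,0,0.9,0,0,0,0,0.9]
}}

```text
clock: 7.42
eef_pos: [590.2, 111.9, 68.4]
eef_rot: [3.142, -0.0, 1.751]
wrist_force: [0.0, 0.2, -1.8]
finger_gap: 29.8
finger_force: 12.0
```

Call:
{"api": "step_arm", "payload": {
  "series": [0,0,-0.5,0,0.9,0,0,-0.5,0,0.9,0,0,0,0,0.9,0,0,0,0,0.9]
}}

```text
clock: 7.92
eef_pos: [590.2, 111.9, 67.5]
eef_rot: [3.142, 0.0, 1.751]
wrist_force: [0.0, 0.5, -2.2]
finger_gap: 29.3
finger_force: 12.0
```

Call:
{"api": "step_arm", "payload": {
  "series": [0,0,-0.5,0,0.9,0,0,-0.5,0,0.9,0,0,0,0,0.9,0,0,0,0,0.9]
}}

```text
clock: 8.43
eef_pos: [590.2, 112.0, 66.5]
eef_rot: [3.141, -0.0, 1.751]
wrist_force: [0.2, -0.2, -1.8]
finger_gap: 29.3
finger_force: 12.0
```

Call:
{"api": "step_arm", "payload": {
  "series": [0,0,-0.5,0,0.9,0,0,0,0,0.9,0,0,0,0,0.9]
}}

```text
clock: 8.8
eef_pos: [590.2, 112.0, 66.0]
eef_rot: [3.141, -0.0, 1.751]
wrist_force: [0.6, 0.9, -0.8]
finger_gap: 29.5
finger_force: 12.0
```

Call:
{"api": "step_arm", "payload": {
  "series": [0,0,-0.5,0,0.9,0,0,0,0,0.9,0,0,0,0,0.9]
}}

```text
clock: 9.18
eef_pos: [590.3, 112.0, 66.0]
eef_rot: [3.141, 0.0, 1.751]
wrist_force: [-2.4, -0.3, 5.1]
finger_gap: 29.3
finger_force: 12.0
```

Call:
{"api": "step_arm", "payload": {
  "series": [0,0,-0.5,0,0.9,0,0,0,0,0.9,0,0,0,0,0.9]
}}

```text
clock: 9.55
eef_pos: [590.3, 112.0, 65.9]
eef_rot: [3.141, 0.0, 1.751]
wrist_force: [-5.6, -0.1, 9.7]
finger_gap: 29.7
finger_force: 12.0
```

Call:
{"api": "step_arm", "payload": {
  "series": [-0.5,0,0.4,0,0.9,-0.5,0,0.2,0,0.9,0,0,0,0,0.9,0,0,0,0,0.9],
  "squeeze": 6
}}

```text
clock: 10.05
eef_pos: [589.9, 112.0, 65.9]
eef_rot: [3.139, 0.0, 1.751]
wrist_force: [5.1, 0.1, 1.3]
finger_gap: 29.9
finger_force: 6.0
```

Call:
{"api": "step_arm", "payload": {
  "series": [0.5,0,0,0,0.9,0,0,0,0,0.65,0,0,0,0,0.55,0,0,0,0,0.47,0,0,0,0,0.47,0,0,0,0,0.47]
}}

```text
clock: 10.8
eef_pos: [589.6, 111.9, 65.5]
eef_rot: [-3.141, -0.0, 1.751]
wrist_force: [-0.0, -0.1, -0.1]
finger_gap: 49.6
finger_force: 0.0
```

Call:
{"api": "step_arm", "payload": {
  "series": [0,0,15,0,0.47,0,0,20,0,0.47,0,0,25,0,0.47,5,-30,10,0,0.47,8,-40,10,0,0.47,8,-40,0,0,0.47,0,0,0,0,0.47]
}}

```text
clock: 11.68
eef_pos: [611.1, -0.4, 146.6]
eef_rot: [3.14, 0.0, 1.748]
wrist_force: [0.2, 0.0, -0.1]
finger_gap: 49.5
finger_force: 0.0
```

Run:
```python
from h import *
q,d=grab('side'); p,d2=grab('top')
o=np.zeros((600,800,3),np.uint8)
o[:,:400]=cv2.resize(q[180:300,230:310],None,fx=5,fy=5); o[:300,400:]=cv2.resize(p[120:195,200:300],(400,300))
cv2.imwrite('pics/c4.png',o); print(manip.read_state()['eef_pos'])
```

```text
[610.642598     2.06500247 146.199964  ]
```

View pics/c4.png

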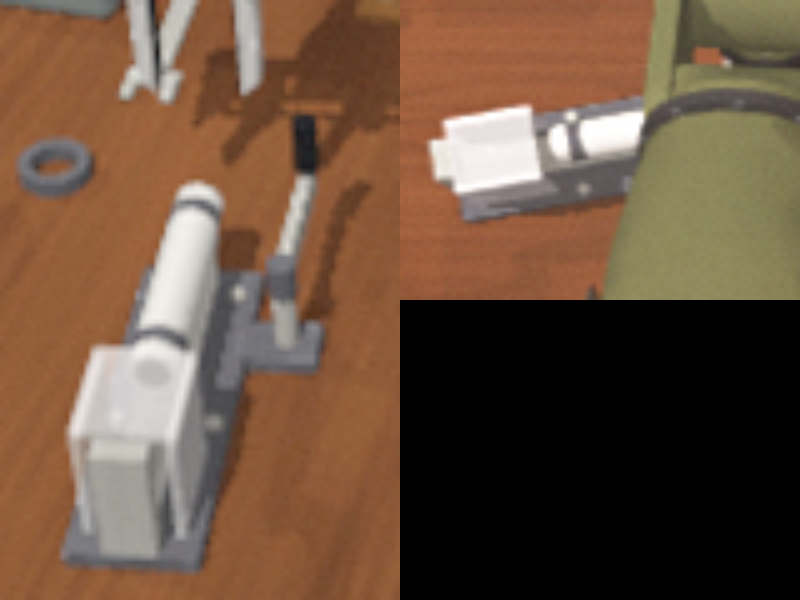

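The spindle lies in the groove: front end at side-crop (155,370), just short of the guard mouth, rear end at (200,190), gate still open. Next: close the fingers and lower them behind it.

Call:
{"api": "step_arm", "payload": {
  "series": [-1,0,0,0,1,0,0,0,0,1,0,0,0,0,1,0,0,-20,0,1,0,0,-20,0,1,0,0,-18,0,1,0,0,-10,0,1,0,0,0,0,1,0,0,0,0,1],
  "squeeze": 10
}}

```text
clock: 12.9
eef_pos: [610.0, 1.9, 78.2]
eef_rot: [3.141, 0.0, 1.751]
wrist_force: [-0.7, -0.7, 0.1]
finger_gap: 0.6
finger_force: 0.0
```

Call:
{"api": "step_arm", "payload": {
  "series": [-0.9,5,0,0,1,-0.9,5,0,0,1,-0.9,5,0,0,1,-0.7,4,0,0,1,-0.5,3,0,0,1,-0.5,3,0,0,1,-0.5,3,0,0,1,-0.5,3,0,0,1,-0.5,3,0,0,1]
}}

```text
clock: 14.02
eef_pos: [603.7, 36.0, 77.6]
eef_rot: [-3.142, 0.0, 1.751]
wrist_force: [-0.9, -2.9, 1.0]
finger_gap: 0.6
finger_force: 1.1
```

Call:
{"api": "step_arm", "payload": {
  "series": [-0.7,4,0,0,1,-0.7,4,0,0,1,-0.8,4,0,0,1,-0.7,4,0,0,1,-0.7,4,0,0,1,-0.8,4,0,0,1,-0.7,4,0,0,1,-0.7,4,0,0,1,-0.8,4,0,0,1,-0.7,4,0,0,1,-0.7,4,0,0,1,-0.8,4,0,0,1,-0.7,4,0,0,1,-0.7,4,0,0,1,-0.4,2,0,0,1]
}}

```text
clock: 15.9
eef_pos: [593.1, 94.2, 77.5]
eef_rot: [-3.142, -0.0, 1.751]
wrist_force: [-1.1, -3.2, 0.7]
finger_gap: 0.3
finger_force: 1.3
```

Call:
{"api": "step_arm", "payload": {
  "series": [-0.4,2,0,0,1,-0.3,1.5,0,0,1,-0.2,1,0,0,1,-0.2,1,0,0,1]
}}

```text
clock: 16.4
eef_pos: [592.1, 99.5, 77.5]
eef_rot: [3.141, -0.0, 1.751]
wrist_force: [1.3, -1.7, 0.8]
finger_gap: 0.7
finger_force: 1.0
```

Call:
{"api": "step_arm", "payload": {
  "series": [-0.2,1,0,0,1,-0.2,1,0,0,1]
}}

```text
clock: 16.65
eef_pos: [591.7, 101.6, 77.5]
eef_rot: [3.141, -0.0, 1.751]
wrist_force: [0.6, -1.6, 0.2]
finger_gap: 0.7
finger_force: 0.8
```

Call:
{"api": "step_arm", "payload": {
  "series": [-0.2,1,0,0,1,-0.1,0.5,0,0,1]
}}

```text
clock: 16.9
eef_pos: [591.5, 102.4, 77.6]
eef_rot: [3.141, 0.001, 1.751]
wrist_force: [1.6, -8.7, 0.2]
finger_gap: 0.4
finger_force: 4.2
```

Force is rising, probably the stop.

Call:
{"api": "step_arm", "payload": {
  "series": [-0.1,0.5,0,0,1,0,0,0,0,1,0,0,0,0,1]
}}

```text
clock: 17.27
eef_pos: [591.5, 102.4, 77.6]
eef_rot: [3.141, 0.002, 1.75]
wrist_force: [3.0, -9.3, -0.2]
finger_gap: 0.3
finger_force: 4.8
```

Run:
```python
from h import *
q,d=grab('side')
J=[580.5,157,1.752]
c,s=np.cos(J[2]),np.sin(J[2]);tj=np.array([[c,s],[-s,c]])@(manip.read_state()['eef_pos'][:2]-J[:2]);print(tj, manip.read_state()['wrist_force'])
cv2.imwrite('pics/c5.png',cv2.resize(q[180:300,230:310],None,fx=5,fy=5,interpolation=cv2.INTER_CUBIC))
```

```text
[-55.68009533  -1.01663868] [ 2.35811784 -9.30782947  0.20273774]
```

View pics/c5.png

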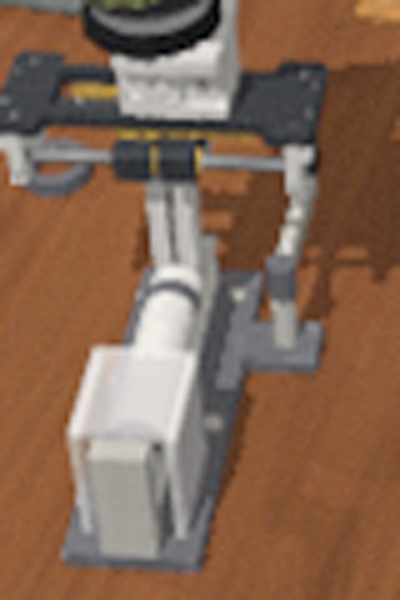

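Call:
{"api": "step_arm", "payload": {
  "series": [-0.1,0.6,0,0,1,-0.1,0.4,0,0,1,0,0,0,0,1]
}}

```text
clock: 17.7
eef_pos: [591.5, 102.5, 77.6]
eef_rot: [3.141, 0.003, 1.75]
wrist_force: [3.1, -16.0, 0.3]
finger_gap: 0.4
finger_force: 8.0
```

The spindle is firmly on the stop: force rose from 9 to 16 N with no movement. Next: retreat and measure the gate knob.

Call:
{"api": "step_arm", "payload": {
  "series": [0.4,-2,0,0,1,1,-6,0,0,1,2,-10,0,0,1,0,0,20,0,1,0,0,30,0,0.6,-5,-40,30,0,0.6,-10,-60,0,0,0.6,-10,-60,0,0,0.6,-10,-60,0,0,0.6,-10,-50,0,0,0.6,0,0,0,0,0.6]
}}

```text
clock: 19.08
eef_pos: [548.5, -186.8, 157.5]
eef_rot: [-3.142, 0.0, 1.747]
wrist_force: [0.4, 1.7, -0.1]
finger_gap: 37.8
finger_force: 0.0
```

Run:
```python
from h import *
q,d=grab('side'); p,d2=grab('top'); print(manip.read_state()['eef_pos'])
o=np.zeros((600,800,3),np.uint8)
o[:,:400]=cv2.resize(q[180:300,230:310],None,fx=5,fy=5); o[:300,400:]=cv2.resize(p[120:195,205:305],(400,300))
cv2.imwrite('pics/c6.png',o)
J=[580.5,157,1.752];c,s=np.cos(J[2]),np.sin(J[2])
for n in('side','top'):
    im,dd=load(n)
    P=world(n,dd).reshape(-1,3); L=(P[:,:2]-J[:2])@np.array([[c,-s],[s,c]]); dark=(im.reshape(-1,3).max(1)<70)
    near=(abs(L[:,0]+130)<50)&(L[:,1]>20)&(L[:,1]<130)&(P[:,2]<130)
    for nm,k in(('knob',near&dark&(P[:,2]>76)),('bar',(L[:,0]>-130)&(L[:,0]<-65)&(L[:,1]>30)&(L[:,1]<130)&(P[:,2]>55)&(P[:,2]<80)),('spin',(abs(L[:,1])<22)&(abs(L[:,0])<50)&(P[:,2]>62)&(P[:,2]<80))):
        if k.sum()>2: print(n,nm,k.sum(),L[k].mean(0).round(1),P[k].mean(0).round(1),P[k,2].max().round(1),L[k].min(0).round(1),L[k].max(0).round(1))
    uv=np.argwhere((near&dark&(P[:,2]>76)).reshape(400,640)); print(uv.mean(0) if len(uv) else 0)
```

```text
[ 549.36106656 -183.74491718  157.49688477]
side knob 44 [-135.7   62.3] [543.6  12.3  95.9] 110.1 [-146.4   57.2] [-129.8   66.9]
side bar 53 [-97.5  60. ] [539.1  50.3  68. ] 74.6 [-128.4   53.7] [-65.8  63.8]
side spin 159 [-9.4 -0.7] [582.9 147.9  70.9] 77.4 [-44.8 -17.3] [27.4 11.6]
[208.5        290.54545455]
top knob 10 [-142.5   66.6] [540.7   4.8 104.5] 112.1 [-146.4   61.2] [-138.7   70.6]
top bar 72 [-97.6  62. ] [537.1  49.8  68.3] 77.3 [-129.6   56.5] [-65.1  66.6]
top spin 261 [-4.4  0.8] [580.5 152.5  70.5] 80.0 [-47.4 -14.7] [38.8 14.7]
[164.8 295.7]
```

View pics/c6.png

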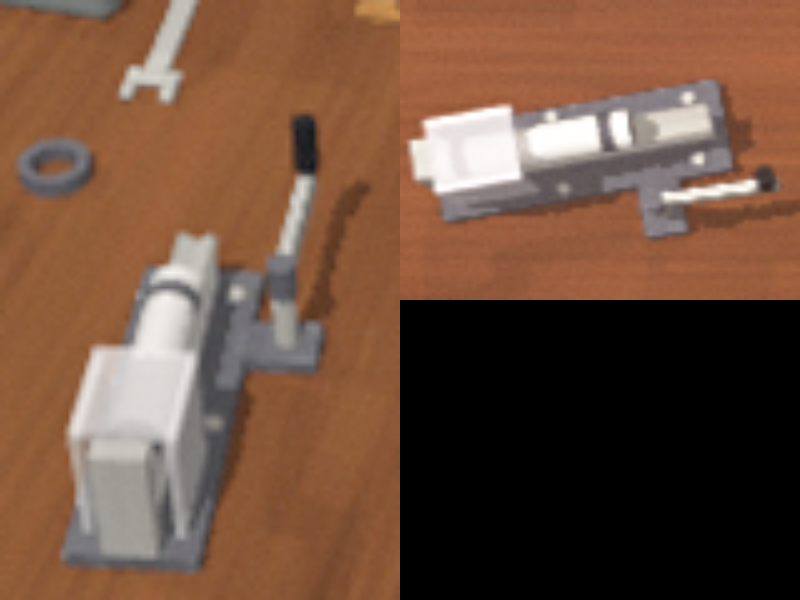

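The spindle sits home with its rear end at about jig x = -46. The knob is at top-crop (765,180), world ≈ (542, 5), which is 88 mm from the hinge as expected, so the gate angle is ≈ 1.64. Next: pinch it.

Call:
{"api": "step_arm", "payload": {
  "series": [-1,25,0,0,0.6,-2,45,0,0,0.6,-2,45,0,0,0.6,-2,40,0,0,0.6,-1,25,0,0,0.6,0,9.5,0,0,0.6,0,0,0,0,0.6,0,0,0,0,0.6]
}}

```text
clock: 20.18
eef_pos: [541.5, 5.4, 157.5]
eef_rot: [-3.142, 0.0, 1.75]
wrist_force: [-0.2, 0.4, -0.2]
finger_gap: 37.5
finger_force: 0.0
```

Call:
{"api": "step_arm", "payload": {
  "series": [0,0,-15,0,0.6,0,0,-15,0,0.6,0,0,-12,0,0.6,0,0,-8,0,0.6,0,0,0,0,0.6,0,0,0,0,0.6]
}}

```text
clock: 20.92
eef_pos: [541.7, 5.9, 107.9]
eef_rot: [3.141, 0.0, 1.751]
wrist_force: [0.8, 0.6, -0.1]
finger_gap: 37.6
finger_force: 0.0
```

Call:
{"api": "step_arm", "payload": {
  "series": [0,0,0,0,1,0,0,0,0,1,0,0,0,0,1,0,0,0,0,1],
  "squeeze": 8
}}

```text
clock: 21.42
eef_pos: [541.7, 5.9, 107.8]
eef_rot: [3.141, 0.0, 1.751]
wrist_force: [1.2, -0.7, 1.9]
finger_gap: 15.8
finger_force: 8.0
```

```bash
python3 -c "
import numpy as np
a=-1.4603+np.arange(0,18)*0.1; X=87.9*np.stack([np.cos(a),np.sin(a)],1); print(np.diff(X,axis=0).round(1).tolist(),(X[-1]+[532,93.3]))"
```

```text
[[8.7, 1.4], [8.5, 2.3], [8.2, 3.1], [7.9, 3.9], [7.4, 4.7], [6.9, 5.4], [6.4, 6.1], [5.7, 6.7], [5.0, 7.2], [4.3, 7.7], [3.5, 8.1], [2.7, 8.4], [1.8, 8.6], [1.0, 8.7], [0.1, 8.8], [-0.8, 8.8], [-1.7, 8.6]] [617.38687237 114.16844574]
```

Call:
{"api": "step_arm", "payload": {
  "series": [8.7,1.4,0,0.1,1,8.5,2.3,0,0.1,1,8.2,3.1,0,0.1,1,7.9,3.9,0,0.1,1,7.4,4.7,0,0.1,1,6.9,5.4,0,0.1,1,0,0,0,0,1]
}}

```text
clock: 22.3
eef_pos: [589.6, 26.7, 107.8]
eef_rot: [3.141, 0.001, 2.351]
wrist_force: [1.9, -1.9, 3.4]
finger_gap: 15.8
finger_force: 8.0
```

Call:
{"api": "step_arm", "payload": {
  "series": [6.4,6.1,0,0.1,1,5.7,6.7,0,0.1,1,5,7.2,0,0.1,1,4.3,7.7,0,0.1,1,3.5,8.1,0,0.1,1,2.7,8.4,0,0.1,1,1.8,8.6,0,0.1,1,1,8.7,0,0.1,1,0,0,0,0,1]
}}

```text
clock: 23.42
eef_pos: [619.4, 88.4, 107.8]
eef_rot: [3.142, 0.0, -3.134]
wrist_force: [0.8, -1.3, 3.4]
finger_gap: 15.7
finger_force: 8.0
```

Call:
{"api": "step_arm", "payload": {
  "series": [0.1,8.8,0,0.1,1,-0.4,4.4,0,0.05,1,-0.4,3.5,0,0.04,1,-0.2,1.5,0,0.02,1,0,0,0,0,1]
}}

```text
clock: 24.05
eef_pos: [618.4, 106.4, 107.7]
eef_rot: [3.141, -0.0, -2.924]
wrist_force: [-1.2, -1.6, 5.9]
finger_gap: 15.6
finger_force: 8.0
```

Call:
{"api": "step_arm", "payload": {
  "series": [-0.2,1,0,0.01,1,-0.2,1,0,0.01,1,0,0,0,0,1]
}}

```text
clock: 24.42
eef_pos: [618.2, 107.7, 107.7]
eef_rot: [-3.141, -0.0, -2.904]
wrist_force: [-0.4, -5.5, 5.6]
finger_gap: 15.9
finger_force: 8.0
```

Call:
{"api": "step_arm", "payload": {
  "series": [-0.2,1,0,0.01,1,-0.2,1,0,0.01,1,0,0,0,0,1]
}}

```text
clock: 24.8
eef_pos: [618.1, 108.0, 107.7]
eef_rot: [-3.138, -0.0, -2.885]
wrist_force: [1.4, -15.9, 4.9]
finger_gap: 15.7
finger_force: 8.0
```

Call:
{"api": "step_arm", "payload": {
  "series": [0,0,0,0,0.6,0,0,0,0,0.6,0,0,0,0,0.6,0,0,0,0,0.6,0,0,10,0,0.6,0,0,20,0,0.6,0,0,30,0,0.6,10,-40,20,0,0.6,0,-60,0,0,0.6,0,-60,0,0,0.6,0,-60,0,0,0.6,0,0,0,0,0.6,0,0,0,0,0.6]
}}

```text
clock: 26.42
eef_pos: [627.8, -109.1, 188.0]
eef_rot: [3.142, 0.0, -2.883]
wrist_force: [-0.2, 0.0, 0.5]
finger_gap: 37.3
finger_force: 0.0
```

Run:
```python
from h import *
q,d=grab('side'); p,d2=grab('top'); print(manip.read_state()['eef_pos'],manip.read_state()['wrist_force'])
o=np.zeros((600,800,3),np.uint8)
o[:,:400]=cv2.resize(q[180:300,230:310],None,fx=5,fy=5); o[:300,400:]=cv2.resize(p[120:195,205:305],(400,300)); o[300:,400:]=cv2.resize(q[130:205,290:390],(400,300))
cv2.imwrite('pics/c7.png',o)
J=[580.5,157,1.752];c,s=np.cos(J[2]),np.sin(J[2])
for n in('side','top'):
    im,dd=load(n)
    P=world(n,dd).reshape(-1,3); L=(P[:,:2]-J[:2])@np.array([[c,-s],[s,c]])
    for nm,k in(('knob',(abs(L[:,0]+54)<30)&(abs(L[:,1]+28)<25)&(P[:,2]>85)&(P[:,2]<125)),('bar',(L[:,0]>-90)&(L[:,0]<-48)&(L[:,1]>20)&(L[:,1]<52)&(P[:,2]>55)&(P[:,2]<80))):
        if k.sum()>2: print(n,nm,k.sum(),L[k].mean(0).round(1),L[k].min(0).round(1),L[k].max(0).round(1))
```

```text
[ 627.92357575 -108.19120691  187.89730005] [0.60334476 0.35339314 0.47205269]
side knob 49 [-49.3 -30. ] [-61.2 -37.9] [-42.1 -22.9]
side bar 49 [-50.9  35. ] [-55.8  20.2] [-48.   50.9]
top knob 30 [-56.9 -27. ] [-63.8 -34.6] [-48.3 -20.6]
top bar 32 [-56.4  35. ] [-60.   20.1] [-51.8  51.4]
```

View pics/c7.png

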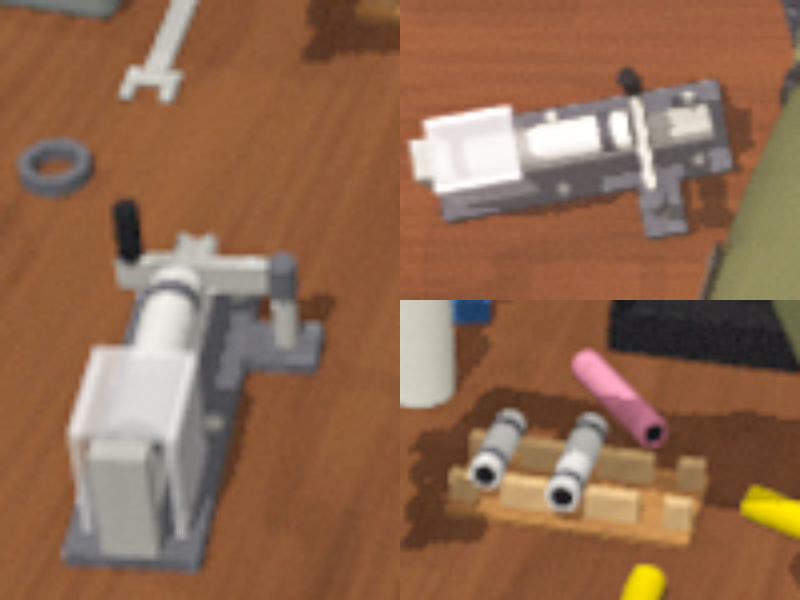

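The gate lies square across the groove behind the spindle: knob at top-crop (628,80), with bar and knob both at jig x ≈ -56.5. The other two spindles are still in the rest.

```bash
python3 -c "
from cell import manip
print(manip.sign_off())"
```

```text
the job is handed in; nothing more can be done
None
```

The longest spindle is home against the stop with the gate shut behind it, and the other two spindles are still in the rest; I handed the job in at about 26.5 s of the 69 s limit, and no verdict was returned.

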